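# Zero the count dial, then tip the nut tote and hold it for counting

## Task

We are about to count the clamp nuts. First turn the knob of the square count dial anticlockwise, fully home against its zero stop; then lift the small grey parts tote by its carrying bar and tilt it about 30 to 40 degrees so that all three nuts slide together into its cut-off corner, with that corner at least 10 cm above the table. Finish while holding the tote still like that in the gripper, the nuts gathered and the dial still at zero, and leave the brush, the tape roll and the ink pot where they are.

Things in the scene. Friction and masses are not known exactly. Their poses are not given: they have to be found in the camera images.
- dial_knob (a joint): angle of the count dial's knob, rad: 0 is the zero stop (a hard stop), growing clockwise seen from above, up to 1.6. It starts between 0.6 and 1.4, turns with light friction (0.04 N m) and stays where it is left.
- knob_grip (a point): centre of the black knob's upright grip bar, which lies on the knob's vertical axis, 67 mm above the table. The bar is 48 mm long (along this frame's x, which turns with the knob; a short pointer near its foot points along -x), 12 mm thick (along y) and 40 mm tall (z), so it runs from 20 mm below this point to 20 mm above it. A knob disc 50 mm across lies under it, its top 24.5 mm below this point.
- dial: the count dial's housing: a grey square box 110 x 110 x 34 mm, fixed to the table; origin at the middle of its underside; a steel stop pin and the first of nine graduations are at its -x side, where the knob's pointer stands at zero
- tote_bar (a point): centre of the tote's carrying bar, a flat level bar across the middle of the tote, 91 mm above the tote's underside. The bar is 10 mm thick (along the tote's x), 116 mm long (along y) and 26 mm tall (z), with free space under it down to the tote's floor, which is 87 mm below this point. This frame is the tote's own: x along its 150 mm length, y along its 110 mm width, z up out of its mouth. The bar lies above the tote's centre of mass (tote 0.2 kg, varied by 0.8 to 1.3).
- tote: the grey open parts tote, 150 x 110 mm, walls 42 mm high and 4 mm thick, floor 4 mm thick; origin at the centre of its underside, axes as above. Its corner at -x, -y is cut off at 45 degrees (35 mm off each side); the other three are square.
- cut_corner (a point): point on the tote's floor at the middle of the inner face of its cut-off corner, in the tote's frame 55 mm to -x, 35 mm to -y of its centre (more exactly -54.7, -34.7) and 4 mm above its underside
- nut_1: one of three alike loose brass hexagon nuts, 19 mm across the points and 9 mm thick, 18 g, lying in the +x half of the tote; oiled, so they slide freely on the tote's floor (friction about 0.12 to 0.17); origin at the middle of its underside
- nut_2: one of three alike loose brass hexagon nuts, 19 mm across the points and 9 mm thick, 18 g, lying in the +x half of the tote; oiled, so they slide freely on the tote's floor (friction about 0.12 to 0.17); origin at the middle of its underside
- nut_3: one of three alike loose brass hexagon nuts, 19 mm across the points and 9 mm thick, 18 g, lying in the +x half of the tote; oiled, so they slide freely on the tote's floor (friction about 0.12 to 0.17); origin at the middle of its underside
- brush: a paint brush, 193 x 21 x 21 mm, lying about along x on the table between the dial and the tote; a bystander
- tape: a roll of masking tape, 92 mm across, 24 mm high, lying flat behind the work; a bystander
- pot: a closed ink pot, 67 mm across, 58 mm high, behind the work; a bystander
Mind the look-alikes: they are no part of the job. What is shaped like the dial but blue or brown is not meant.

How it is judged:
By the outcome, as a careful person would: the job done as asked, in the order asked, and still so for the second after the job is handed in, while the arm keeps its last pose, push and grip.
It also fails if it takes over 51 s, if anything falls off the work surface, if the arm or the gripper's body presses on something with over 40 N, if the wrist force passes 120 N, or if a joint passes its speed limit or range.

## Robot

A 6-joint arm with a two-finger parallel gripper is mounted at the origin on the work surface; the furniture and walls round the work are solid. World frame = base frame: x ahead of the robot, y to its left, z up, the work surface at z = 0. Lengths are in m, angles in rad, forces in N, time in s.
With the tool pointing down it reaches from about 0.25 to 0.725 m from the base axis. Payload 9.7 kg.
Tool frame: the origin (TCP) lies at the very end of the fingers, on their centre line; the grasp point (between the pads) lies 19 mm behind it; z points along the fingers, y is the line along which they close (so a half turn about z gives the same grasp; the last joint's range is limited). The gripper opens to 85 mm and grips with 20 to 120 N. Pads are 22 mm wide; open, the fingers measure 114 mm over their backs; the gripper's body (76 mm by 85 mm) begins 54 mm behind the grasp point. The pads swing forward as they close: fully open they stand 13 mm farther back than shut.
Start: joints at [-1.147, 0.087, 0.176, 1.66, 0, 1.571], TCP at [0.226, -0.501, 0.231] pointing down, gripper open.
Joint ranges: [-3.13, 3.13], [-0.85, 1.81], [-1.15, 1.24], [-2.2, 2.28], [-1.44, 1.52], [-3.14, 3.14]. Speed limits (rad/s): [2.22, 2.22, 2.57, 3.14, 3.14, 3.14].

## Interface

Orientations are given as a unit quaternion [x, y, z, w].
In Python, from plant import bot, cams, job gives the robot as it stands.
- The arm moves only by the shell command python3 -m handwheel 'ROWS'. ROWS is JSON, a list of rows, each a list of 7 numbers: the shift along the tool's x, y, z each as a share of 0.025 m, from -1 to 1, then the turn, a rotation vector about the tool's x, y, z each as a share of 6 degrees, from -1 to 1, then the closure, from 0 (fully open) to 1 (shut). A call has 1 to 20 rows; each row shifts and turns the commanded pose from where the row before left it, along the tool's axes as they then stand; what a row does not reach is not made up. A row lasts 1/12 s, in which the tool goes at most 41.7 mm and 7.16 degrees, less where a joint would pass 70% of its speed; a pose out of reach is approached as far as the arm can. A call with a number of a shift or a turn outside -1 to 1 is refused whole. A call with a gripper value outside its range is refused whole. The fingers move at their own pace and stop on an object; the grip force is fixed at half the most. Time passes only in rows, so rows that do not move let the fingers close. It gives the time, the measured TCP pose, the force, the opening and the grip force at its end, in the units of the state.
- bot.state(): the state, without advancing time (a new reading comes with each control period).
- cams.get_image(name): name is "side" or "top"; returns a dict with "image" (480x640x3 uint8, blue, green, red), "camera_matrix" (3x3 intrinsics, pixels), "D" ([k1, k2, p1, p2, k3] as OpenCV has them; the pictures are not rectified), "R" (3x3) and "t" (3): a world point X has camera coordinates R X + t. Camera axes: x right, y down, z forward; pixel columns grow to the right and rows downward; lengths in m; the calibration is good to about 2 mm. A picture is of the moment at which its call begins. There is no depth.
- job.job_done(): hands the job in; it is judged then, once.
The state is a dict: "time_s": time; "q": joint angles; "joint_velocities": joint speeds; "tau": joint torques, N m; "tcp_pos": TCP position; "eef_rot": TCP orientation; "ft_force": force on the tool from outside, world axes, zero at the start; "torque": the same for the moment, N m; "opening": finger opening in m; "finger_force": force on a finger pad.
Only numpy, scipy, OpenCV 4.12 (cv2) and the standard library are available. Lean on these libraries where they do the work, as an engineer would, in place of code of your own. Each camera call takes 0.05 s, during which the arm holds its last target. There are 200 camera calls.

## Working session

There is one attempt and no reset: what is moved stays moved. The work goes in short steps, Python scripts to look and compute and a shell command to move; the robot and the scene stay as the last step left them, time stands still between calls to the robot, and variables do not carry over. Pictures are saved under pics/ and viewed, at most 10 in all, crops included, and the job is handed in when it is done.

```bash
mkdir -p pics; ls; python3 - <<'E'
from plant import bot,cams,job
import cv2,pickle
for n in("top","side"):
    d=cams.get_image(n);cv2.imwrite(f"pics/{n}0.png",d["image"]);pickle.dump(d,open(f"pics/{n}0.pkl","wb"))
    print(n,d["camera_matrix"],d["D"],d["R"],d["t"])
s=bot.state();print(s)
E
```

```text
pics
top [[614.23886127   0.         315.92143808]
 [  0.         614.23886127 241.78497285]
 [  0.           0.           1.        ]] [0.01969059 0.         0.         0.         0.        ] [[ 0.02055881 -0.99973884 -0.00997919]
 [-0.99793034 -0.01991129 -0.06114396]
 [ 0.06092929  0.01121558 -0.99807907]] [-0.08711425  0.53496855  1.66455074]
side [[501.63544744   0.         319.99696309]
 [  0.         501.63544744 234.35620151]
 [  0.           0.           1.        ]] [0.01533094 0.         0.         0.         0.        ] [[-0.99707295  0.07641663 -0.00245777]
 [ 0.03475773  0.42441283 -0.90480144]
 [-0.06809877 -0.90223847 -0.42582662]] [0.54295526 0.09965801 1.17537376]
{'time_s': 0.1, 'q': array([-1.14699334e+00,  8.74386757e-02,  1.75236467e-01,  1.65980398e+00,
        3.99653422e-05,  1.57082063e+00]), 'joint_velocities': array([-0.00206323, -0.00151386,  0.0023044 , -0.00043638,  0.00213033,
        0.00015728]), 'tau': array([ 1.44477108e-04, -5.21564233e+01,  4.65653121e+01,  1.60316663e-02,
       -1.99488034e-05, -1.51923376e-05]), 'tcp_pos': array([ 0.22610588, -0.50115822,  0.23064734]), 'eef_rot': array([ 9.77635141e-01,  2.10307310e-01, -1.07700330e-04, -5.95602601e-04]), 'ft_force': array([ 0.14293765,  0.17475286, -0.08276391]), 'torque': array([-0.00196541, -0.01546499,  0.00546703]), 'finger_force': 0.0, 'opening': 0.08571065144470204}
```

View pics/top0.png

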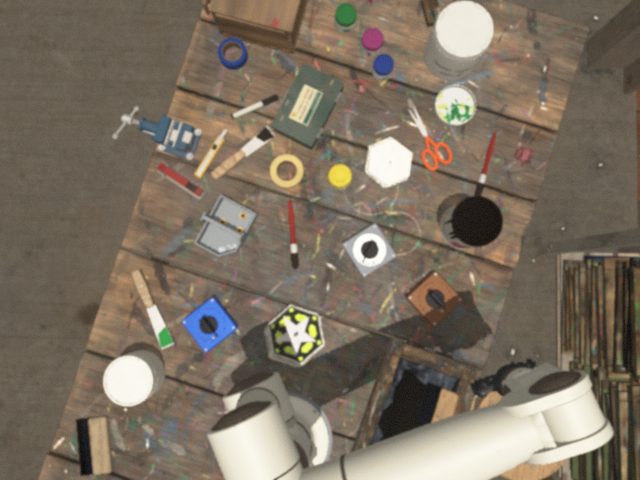

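View pics/side0.png

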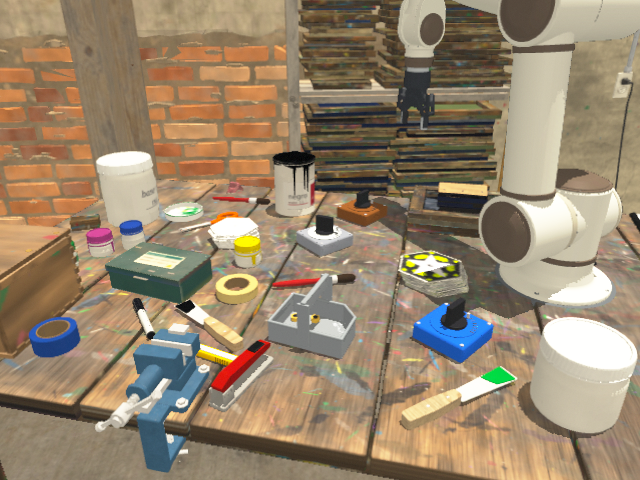

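The top view shows the grey dial near (369,249), the tote near (226,225) with its cut corner towards the lower left or right, the red brush near (292,234), and a blue and a brown look-alike dial. I'll enlarge both work objects.

```bash
cat > h.py <<'E'
import numpy as np,cv2,pickle
from scipy.spatial.transform import Rotation as Ro
def load(n,k=0): return pickle.load(open(f"pics/{n}{k}.pkl","rb"))
def grab(n,k):
    from plant import cams
    d=cams.get_image(n);pickle.dump(d,open(f"pics/{n}{k}.pkl","wb"));return d
def ray(d,p):
    u=cv2.undistortPoints(np.array([[p]],float),d["camera_matrix"],np.array(d["D"]))[0,0]
    R=np.array(d["R"]);return -R.T@d["t"],R.T@np.array([u[0],u[1],1])
def plane(d,p,z):
    o,v=ray(d,p);return o+v*(z-o[2])/v[2]
def proj(d,X): return cv2.projectPoints(np.array(X,float).reshape(-1,1,3),cv2.Rodrigues(np.array(d["R"]))[0],np.array(d["t"]),d["camera_matrix"],np.array(d["D"]))[0][:,0]
def crop(im,x,y,w,h,s): return cv2.resize(im[y:y+h,x:x+w],None,fx=s,fy=s,interpolation=cv2.INTER_CUBIC)
E
python3 - <<'E'
from h import *
t=load("top")["image"];s=load("side")["image"]
a=np.hstack([crop(t,190,185,76,76,5),crop(t,332,212,76,76,5)])
b=np.hstack([crop(s,262,268,100,95,3.8),crop(s,285,205,76,72.__int__(),5)[:361]])
b=cv2.resize(b,(760,361))
cv2.imwrite("pics/c1.png",np.vstack([a,b])[:600]) if 0 else cv2.imwrite("pics/c1.png",cv2.resize(np.vstack([a,b]),(615,600)))
cv2.imwrite("pics/c1.png",a);cv2.imwrite("pics/c2.png",np.hstack([crop(s,262,268,100,95,4),crop(s,287,205,76,76,5)]))
E
```

```text
File "<stdin>", line 4
    b=np.hstack([crop(s,262,268,100,95,3.8),crop(s,285,205,76,72.__int__(),5)[:361]])
                                                                ^
SyntaxError: invalid decimal literal
```

```bash
python3 - <<'E'
from h import *
t=load("top")["image"];s=load("side")["image"]
cv2.imwrite("pics/c1.png",np.hstack([crop(t,190,185,76,76,5),crop(t,332,212,76,76,5)]))
cv2.imwrite("pics/c2.png",np.hstack([crop(s,262,268,100,95,4),crop(s,287,205,76,76,5)]))
E
```

```text
(no output)
```

View pics/c1.png

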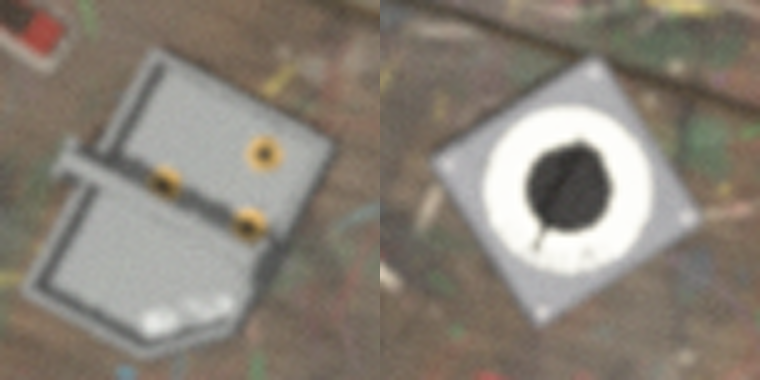

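View pics/c2.png

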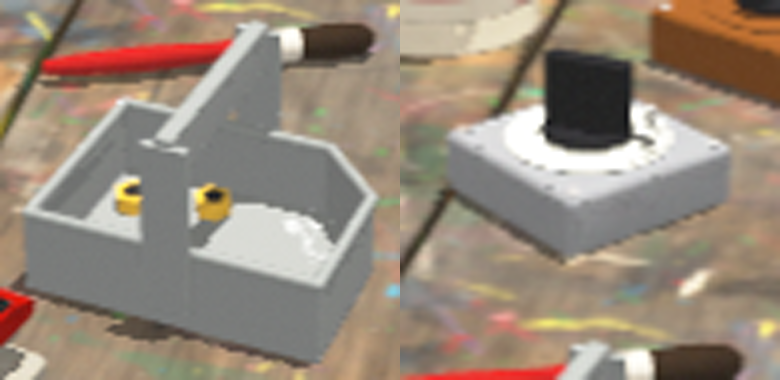

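The tote's cut corner is at the lower right of the top crop, near (190,345), and the three nuts lie at (165,183), (249,223) and (263,153). The dial's pointer is at (540,240) and the stop seems to be near (590,252). Next I'll measure.

```bash
cat > meas.py <<'E'
from h import *
T=load("top");S=load("side");t=T["image"].astype(int);s=S["image"].astype(int)
def big(m):
    c=max(cv2.findContours(m.astype(np.uint8),cv2.RETR_EXTERNAL,cv2.CHAIN_APPROX_NONE)[0],key=cv2.contourArea);return c
def roi(m,x,y,w,h): r=np.zeros_like(m);r[y:y+h,x:x+w]=m[y:y+h,x:x+w];return r
hd=lambda v:np.degrees(np.arctan2(v[1],v[0]))
grey=(t[...,0]-t[...,2]>-8)
# dial
m=roi(grey,340,220,62,60);c=big(cv2.morphologyEx(m.astype(np.uint8),cv2.MORPH_OPEN,np.ones((3,3))))
b=cv2.boxPoints(cv2.minAreaRect(c));P=np.array([plane(T,p,.034) for p in b])
print("dial",b.round(1).tolist(),P.mean(0).round(4),[(round(hd(P[(i+1)%4]-P[i]),1),round(np.linalg.norm(P[(i+1)%4]-P[i]),4)) for i in range(2)])
# knob black in both views
k=roi(t.sum(2)<170,345,225,50,50);c=big(k);print("knob top",cv2.boundingRect(c),np.array(cv2.minEnclosingCircle(c)[0]))
k=roi(s.sum(2)<170,300,205,50,40);c=big(k);print("knob side",cv2.boundingRect(c),[c[:,0,:][j].tolist() for j in (c[:,0,0].argmin(),c[:,0,0].argmax(),(c[:,0,0]+c[:,0,1]).argmin(),(c[:,0,0]-c[:,0,1]).argmax())])
# tote rim hull, z=.042
for nm,im in(("a",grey),):
    m=roi(im,190,190,70,70);c=big(cv2.morphologyEx(m.astype(np.uint8),cv2.MORPH_OPEN,np.ones((5,5))))
    b=cv2.boxPoints(cv2.minAreaRect(c));P=np.array([plane(T,p,.042) for p in b])
    print("tote",b.round(1).tolist(),P.mean(0).round(4),[(round(hd(P[(i+1)%4]-P[i]),1),round(np.linalg.norm(P[(i+1)%4]-P[i]),4)) for i in range(2)])
a=lambda x,y:plane(T,(190+x/5,185+y/5),.042)
A,B,L=a(155,48),a(334,147),a(25,290)
print("manual rim A,B,L",A,B,L,hd(A-L),hd(A-B),np.linalg.norm(A-L),np.linalg.norm(A-B),((B+L)/2))
p=plane(T,(332+(540-380)/5,212+240/5),.045);print("pointer",p)
E
python3 meas.py
```

```text
dial [[340.20001220703125, 243.39999389648438], [374.5, 221.1999969482422], [397.20001220703125, 256.0], [362.8999938964844, 278.29998779296875]] [ 0.517  -0.2194  0.034 ] [(np.float64(-55.8), np.float64(0.1108)), (np.float64(-146.2), np.float64(0.1121))]
knob top (364, 243, 8, 12) [367.5 248.5]
knob side (316, 215, 17, 20) [[316, 216], [332, 232], [316, 216], [332, 218]]
tote [[188.39999389648438, 239.8000030517578], [215.3000030517578, 190.8000030517578], [258.79998779296875, 214.6999969482422], [231.89999389648438, 263.70001220703125]] [0.5695 0.1735 0.042 ] [(np.float64(-27.1), np.float64(0.1509)), (np.float64(-117.7), np.float64(0.1351))]
manual rim A,B,L [0.65792597 0.18315575 0.042     ] [0.60598228 0.08473769 0.042     ] [0.52524624 0.24937003 0.042     ] -26.521649876478477 62.17552703070975 0.14828432754402676 0.1112845918622865 [0.56561426 0.16705386 0.042     ]
pointer [ 0.4885024  -0.20647941  0.045     ]
```

```bash
cat >> meas.py <<'E'
print("----")
for l,r in (((316.4,214.8),(333.6,217)),((316,215),(333,217.5))):
    a,b=plane(S,l,.087),plane(S,r,.087);print("bar",a,b,hd(b-a),np.linalg.norm(b-a),(a+b)/2)
# dial centre from side corners (crop/5)
for q,z in (((447,130),.034),((572,203),.034),((730,150),.034)):
    print(plane(S,(287+(q[0]-400)/5,205+q[1]/5),z))
# tote bar ends: top view (z=.104) ends ; side view
e1=[plane(T,(190+x/5,185+y/5),.104) for x,y in((62,165),)]
print("bar end top",e1)
# side: bar near-end top corners and far-end (crop 4)
for x,y in ((143,143),(188,147),(240,22),(278,38)):print(plane(S,(262+x/4,268+y/4),.104))
# side rim corners
for x,y in ((25,210),(322,288),(375,203),(125,100)):print("rim",plane(S,(262+x/4,268+y/4),.042))
E
python3 meas.py|sed -n '/----/,$p'
```

```text
----
bar [ 0.53737643 -0.21212654  0.087     ] [ 0.49464569 -0.19418175  0.087     ] 157.22000790176932 0.046345786234928514 [ 0.51601106 -0.20315414  0.087     ]
bar [ 0.53849542 -0.21089558  0.087     ] [ 0.49649289 -0.19109731  0.087     ] 154.7627327845086 0.046434734522186355 [ 0.51749415 -0.20099644  0.087     ]
[ 0.58944783 -0.23156362  0.034     ]
[ 0.53025021 -0.13969632  0.034     ]
[ 0.44335118 -0.1946882   0.034     ]
bar end top [array([0.58733276, 0.2192937 , 0.104     ])]
[0.60103349 0.22635264 0.104     ]
[0.58141457 0.23113795 0.104     ]
[0.54975284 0.12260323 0.104     ]
[0.53271151 0.13959053 0.104     ]
rim [0.65644235 0.18386372 0.042     ]
rim [0.52381667 0.25431513 0.042     ]
rim [0.4911474  0.19141966 0.042     ]
rim [0.60667688 0.0900434  0.042     ]
```

```bash
python3 -m handwheel '[[0,0,0,0,0,-1,0],[0,0,0,0,0,-1,0]]'; python3 -c "
from plant import bot;s=bot.state();print(s['q'],s['tcp_pos'],s['eef_rot'])"
```

```text
time_s: 0.27
tcp_pos: [0.2261, -0.5012, 0.2308]
eef_rot: [0.95, 0.313, -0.0, -0.0]
ft_force: [0.5, 0.4, 0.7]
opening: 0.0852
finger_force: 0.0
[-1.14698447e+00  8.72796568e-02  1.75417533e-01  1.65979737e+00
 -2.08233473e-05  1.35689609e+00] [ 0.22611697 -0.50121307  0.23082769] [ 9.49594556e-01  3.13480450e-01 -5.55682260e-05 -4.28115624e-04]
```

```bash
python3 -m handwheel '[[0.945,-0.13,0,0,0,0,0],[0.945,-0.13,0,0,0,0,0],[0.945,-0.13,0,0,0,0,0],[0.945,-0.13,0,0,0,0,0],[0.945,-0.13,0,0,0,0,0],[0.945,-0.13,0,0,0,0,0],[0.945,-0.13,0,0,0,0,0],[0.945,-0.13,0,0,0,0,0],[0.945,-0.13,0,0,0,0,0],[0.945,-0.13,0,0,0,0,0],[0.945,-0.13,0,0,0,0,0],[0.945,-0.13,0,0,0,0,0],[0.945,-0.13,0,0,0,0,0],[0.945,-0.13,0,0,0,0,0],[0.945,-0.13,0,0,0,0,0],[0.945,-0.13,0,0,0,0,0],[0.945,-0.13,0,0,0,0,0]]'; python3 -m handwheel '[[0,0,0,0,0,-1,0],[0,0,0,0,0,-1,0],[0,0,0,0,0,-1,0],[0,0,0,0,0,-1,0],[0,0,0,0,0,-1,0],[0,0,0,0,0,-1,0],[0,0,0,0,0,-1,0],[0,0,0,0,0,-1,0],[0,0,0,0,0,-1,0],[0,0,0,0,0,-1,0],[0,0,0,0,0,-1,0],[0,0,0,0,0,-1,0],[0,0,0,0,0,-1,0],[0,0,0,0,0,-1,0],[0,0,0,0,0,-1,0],[0,0,0,0,0,-1,0],[0,0,0,0,0,-1,0],[0,0,0,0,0,-1,0],[0,0,0,0,0,-1,0],[0,0,0,0,0,-0.9,0]]'
cat > st.py <<'E'
from h import *
from plant import bot
import sys
s=bot.state();R=Ro.from_quat(s["eef_rot"]).as_matrix();p=s["tcp_pos"]
print("t",s["time_s"],"tcp",p.round(4),"phi",np.degrees(np.arctan2(R[1,0],R[0,0])).round(2),"z",R[:,2].round(3),"q",s["q"].round(3),"F",s["ft_force"].round(1),"M",s["torque"].round(2),"open",s["opening"].round(4),s["finger_force"])
if len(sys.argv)>3: print("shift units in tool",(R.T@(np.array([float(v) for v in sys.argv[1:4]])-p)/.025).round(2))
E
python3 st.py .516 -.2175 .052
python3 - <<'E'
from h import *
T=load("top")
for z in (.087,.06):print(plane(T,(367.5,248.5),z))
E
```

```text
time_s: 1.68
tcp_pos: [0.5179, -0.2181, 0.2309]
eef_rot: [0.95, 0.311, -0.0, -0.0]
ft_force: [0.7, -0.6, 0.3]
opening: 0.0857
finger_force: 0.0
time_s: 3.35
tcp_pos: [0.5171, -0.2191, 0.2309]
eef_rot: [0.208, 0.978, 0.0, -0.0]
ft_force: [-0.2, 0.7, -0.0]
opening: 0.0857
finger_force: 0.0
[ 0.51738309 -0.21231256  0.087     ]
[ 0.51878085 -0.21428275  0.06      ]Traceback (most recent call last):
  File "st.py", line 5, in <module>
    print("t",s["time_s"],"tcp",p.round(4),"phi",np.degrees(np.arctan2(R[1,0],R[0,0])).round(2),"z",R[:,2].round(3),"q",s["q"].round(3),"F",s["ft_force"].round(1),"M",s["torque"].round(2),"open",s["opening"].round(4),s["finger_force"])
                                                                                                                                                                                                   ^^^^^^^^^^^^^^^^^^
AttributeError: 'float' object has no attribute 'round'
```

```bash
sed -i 's/s\["opening"\].round(4)/s["opening"]/' st.py
python3 -m handwheel '[[0.1,0.1,0.8,0,0,0,0],[0,0,0.8,0,0,0,0],[0,0,0.8,0,0,0,0],[0,0,0.8,0,0,0,0],[0,0,0.8,0,0,0,0],[0,0,0.8,0,0,0,0],[0,0,0.8,0,0,0,0],[0,0,0.8,0,0,0,0],[0,0,0.7,0,0,0,0],[0,0,0,0,0,0,0]]'; python3 st.py
python3 -m handwheel '[[0,0,0,0,0,0,0.6],[0,0,0,0,0,0,0.75],[0,0,0,0,0,0,0.8],[0,0,0,0,0,0,1],[0,0,0,0,0,0,1],[0,0,0,0,0,0,1],[0,0,0,0,0,0,1]]'; python3 st.py
python3 - <<'E'
from h import *
t=grab("top",1)["image"];s=grab("side",1)["image"]
cv2.imwrite("pics/c3.png",np.hstack([crop(t,320,190,100,100,4),crop(s,275,165,100,100,4)]))
E
```

```text
time_s: 4.18
tcp_pos: [0.5139, -0.2149, 0.0497]
eef_rot: [0.211, 0.978, 0.001, -0.003]
ft_force: [0.1, 0.3, 0.1]
opening: 0.0854
finger_force: 0.0
t 4.1833 tcp [ 0.5139 -0.2149  0.0497] phi 155.68 z [-0.006  0.002 -1.   ] q [-0.396  0.117 -0.143  1.317  0.     0.028] F [0.1 0.3 0.1] M [ 0.01  0.07 -0.02] open 0.08539445507802221 0.0
time_s: 4.77
tcp_pos: [0.5157, -0.2186, 0.055]
eef_rot: [0.212, 0.977, -0.003, 0.001]
ft_force: [-6.5, -14.9, 4.5]
opening: 0.0106
finger_force: 60.8
t 4.7667 tcp [ 0.5157 -0.2186  0.055 ] phi 155.57 z [-0.    -0.006 -1.   ] q [-0.398  0.113 -0.136  1.319 -0.006  0.028] F [ -6.5 -14.9   4.5] M [-2.94  1.21 -0.01] open 0.010640942650662328 60.84195792675018
```

View pics/c3.png

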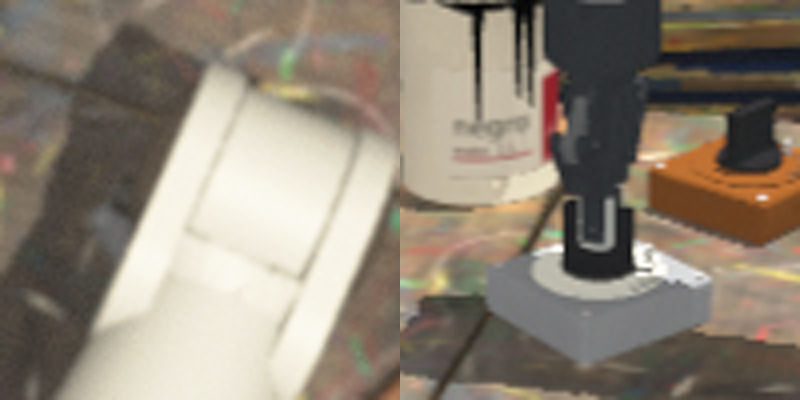

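The side view shows the fingers gripping the black bar around (600,220) on the grey dial. I'll ease the sideways load, then turn anticlockwise.

```bash
python3 -m handwheel '[[0,-0.15,0,0,0,0,1],[0,0,0,0,0,0,1],[0,0,0,0,0,0,1]]'; python3 st.py; python3 -m handwheel '[[0,0,0,0,0,-0.7,1],[0,0,0,0,0,-0.7,1],[0,0,0,0,0,-0.7,1],[0,0,0,0,0,-0.7,1],[0,0,0,0,0,-0.7,1],[0,0,0,0,0,-0.7,1],[0,0,0,0,0,-0.7,1]]'; python3 st.py
```

```text
time_s: 5.12
tcp_pos: [0.5155, -0.219, 0.055]
eef_rot: [0.21, 0.978, 0.001, 0.001]
ft_force: [1.7, 2.6, 5.0]
opening: 0.0113
finger_force: 61.4
t 5.1167 tcp [ 0.5155 -0.219   0.055 ] phi 155.7 z [ 0.003  0.001 -1.   ] q [-0.403  0.113 -0.136  1.319  0.002  0.021] F [1.7 2.6 5. ] M [ 0.73 -0.46 -0.02] open 0.011327157852759886 61.42986238002777
time_s: 5.7
tcp_pos: [0.5152, -0.22, 0.055]
eef_rot: [-0.046, 0.999, -0.001, 0.001]
ft_force: [0.8, -4.4, 5.0]
opening: 0.0109
finger_force: 61.4
t 5.7 tcp [ 0.5152 -0.22    0.055 ] phi -174.73 z [ 0.002 -0.002 -1.   ] q [-4.030e-01  1.130e-01 -1.360e-01  1.319e+00 -1.000e-03 -4.950e-01] F [ 0.8 -4.4  5. ] M [-0.64  0.   -0.05] open 0.010897787640287569 61.38815224170685
```

```bash
python3 -m handwheel '[[0,0,0,0,0,-0.7,1],[0,0,0,0,0,-0.7,1],[0,0,0,0,0,-0.7,1],[0,0,0,0,0,-0.7,1],[0,0,0,0,0,-0.7,1],[0,0,0,0,0,-0.5,1]]'; python3 st.py;  python3 -m handwheel '[[0,0,0,0,0,-0.3,1],[0,0,0,0,0,-0.3,1],[0,0,0,0,0,0,1]]'; python3 st.py
```

```text
time_s: 6.2
tcp_pos: [0.5153, -0.2208, 0.055]
eef_rot: [-0.253, 0.968, -0.002, 0.001]
ft_force: [1.7, -8.0, 3.7]
opening: 0.0108
finger_force: 61.2
t 6.2 tcp [ 0.5153 -0.2208  0.055 ] phi -150.74 z [ 0.002 -0.003 -1.   ] q [-0.404  0.113 -0.136  1.318 -0.002 -0.914] F [ 1.7 -8.   3.7] M [-1.46 -0.2  -0.06] open 0.010790692081560704 61.15933656692505
time_s: 6.45
tcp_pos: [0.5154, -0.2209, 0.055]
eef_rot: [-0.282, 0.959, -0.002, 0.001]
ft_force: [1.3, -9.0, 3.0]
opening: 0.0111
finger_force: 61.1
t 6.45 tcp [ 0.5154 -0.2209  0.055 ] phi -147.26 z [ 0.003 -0.003 -1.   ] q [-0.404  0.113 -0.136  1.318 -0.002 -0.975] F [ 1.3 -9.   3. ] M [-1.47 -0.19  0.03] open 0.011088724231926701 61.10970854759216
```

```bash
for i in 1 2 ; do python3 -m handwheel '[[0,0,0,0,0,-0.25,1],[0,0,0,0,0,-0.25,1],[0,0,0,0,0,0,1]]' >/dev/null; python3 st.py; done
```

```text
t 6.7 tcp [ 0.5154 -0.2211  0.055 ] phi -144.35 z [ 0.003 -0.004 -1.   ] q [-0.404  0.113 -0.136  1.318 -0.002 -1.026] F [ 2.3 -9.2  3.2] M [-1.52 -0.24 -0.87] open 0.010747032517577932 62.841492891311646
t 6.95 tcp [ 0.5154 -0.2211  0.0551] phi -141.42 z [ 0.003 -0.004 -1.   ] q [-0.404  0.113 -0.136  1.318 -0.002 -1.078] F [ 2.1 -8.3  2.8] M [-1.53 -0.27 -1.67] open 0.010983618285095052 78.29085848294199
```

```bash
python3 -m handwheel '[[0,0,0,0,0,0,0.6],[0,0,0,0,0,0,0.3],[0,0,0,0,0,0,0],[0,0,0,0,0,0,0],[0,0,0,0,0,0,0],[0,0,0,0,0,0,0],[0,0,-0.4,0,0,0,0],[0,0,-0.8,0,0,0,0],[0,0,-1,0,0,0,0],[0,0,-1,0,0,0,0],[0,0,-1,0,0,0,0],[0,0,-1,0,0,0,0],[0,0,-1,0,0,0,0],[0,0,-1,0,0,0,0],[0,0,0,0,0,-1,0],[0,0,0,0,0,-1,0],[0,0,0,0,0,-1,0],[0,0,0,0,0,-1,0],[0,0,0,0,0,0,0]]'; python3 st.py .5655 .1685 .23
```

```text
time_s: 8.53
tcp_pos: [0.5144, -0.2192, 0.2346]
eef_rot: [-0.522, 0.853, -0.0, 0.0]
ft_force: [0.6, 0.3, -1.0]
opening: 0.0855
finger_force: 0.0
t 8.5333 tcp [ 0.5144 -0.2192  0.2346] phi -117.04 z [ 0.001 -0.    -1.   ] q [-0.403  0.11   0.207  1.668  0.    -1.502] F [ 0.6  0.3 -1. ] M [ 0.08 -0.02 -0.02] open 0.08547970514061795 0.0
shift units in tool [-14.74   5.23   0.18]
```

```bash
python3 -m handwheel '[[-0.92,0.327,0,0,0,0,0],[-0.92,0.327,0,0,0,0,0],[-0.92,0.327,0,0,0,0,0],[-0.92,0.327,0,0,0,0,0],[-0.92,0.327,0,0,0,0,0],[-0.92,0.327,0,0,0,0,0],[-0.92,0.327,0,0,0,0,0],[-0.92,0.327,0,0,0,0,0],[-0.92,0.327,0,0,0,0,0],[-0.92,0.327,0,0,0,0,0],[-0.92,0.327,0,0,0,0,0],[-0.92,0.327,0,0,0,0,0],[-0.92,0.327,0,0,0,0,0],[-0.92,0.327,0,0,0,0,0],[-0.92,0.327,0,0,0,0,0],[-0.92,0.327,0,0,0,0,0],[0,0,0,0,0,0,0],[0,0,0,0,0,0,0]]'; python3 st.py .5655 .1685 .071
python3 - <<'E'
from h import *
t=grab("top",2)["image"];s=grab("side",2)["image"]
cv2.imwrite("pics/c4.png",np.hstack([crop(t,332,212,76,76,5),crop(s,262,200,100,100,3.8)]))
E
```

```text
time_s: 10.03
tcp_pos: [0.567, 0.1688, 0.2338]
eef_rot: [-0.52, 0.854, 0.0, -0.0]
ft_force: [-0.7, 0.4, -0.1]
opening: 0.0855
finger_force: 0.0
t 10.0333 tcp [0.567  0.1688 0.2338] phi -117.37 z [-0. -0. -1.] q [ 0.289  0.191  0.296  1.677 -0.    -0.804] F [-0.7  0.4 -0.1] M [-0.03 -0.01 -0.04] open 0.08550550315343909 0.0
shift units in tool [0.03 0.05 6.51]
```

View pics/c4.png

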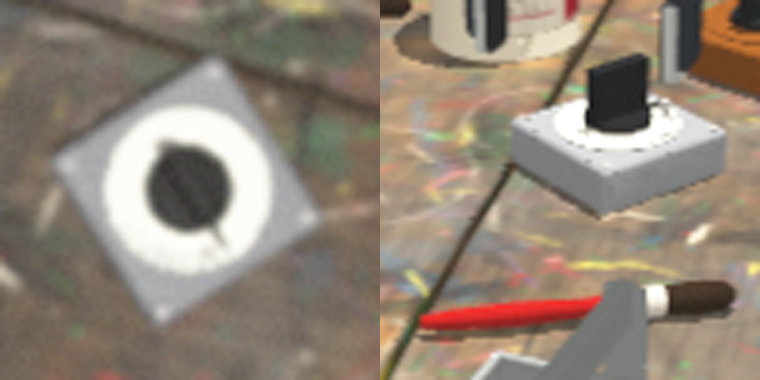

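The top crop shows the pointer at (222,242) against the pin, at a heading of about 212°, square to the housing side, so the dial is at zero. The brush hasn't moved. Now I'll lower onto the tote bar.

```bash
python3 -m handwheel '[[0,0,0.8,0,0,0,0],[0,0,0.8,0,0,0,0],[0,0,0.8,0,0,0,0],[0,0,0.8,0,0,0,0],[0,0,0.8,0,0,0,0],[0,0,0.8,0,0,0,0],[0,0,0.8,0,0,0,0],[0,0,0.6,0,0,0,0],[0,0,0.3,0,0,0,0],[0,0,0,0,0,0,0]]'; python3 st.py; python3 -m handwheel '[[0,0,0,0,0,0,0.4],[0,0,0,0,0,0,0.6],[0,0,0,0,0,0,0.75],[0,0,0,0,0,0,0.8],[0,0,0,0,0,0,0.85],[0,0,0,0,0,0,1],[0,0,0,0,0,0,1],[0,0,0,0,0,0,1],[0,0,0,0,0,0,1]]'; python3 st.py
```

```text
time_s: 10.97
tcp_pos: [0.5663, 0.1666, 0.0698]
eef_rot: [-0.519, 0.855, 0.0, -0.001]
ft_force: [0.3, 0.5, 0.2]
opening: 0.0856
finger_force: 0.0
t 10.9667 tcp [0.5663 0.1666 0.0698] phi -117.43 z [-0.002 -0.001 -1.   ] q [ 0.286  0.183 -0.029  1.361 -0.    -0.806] F [0.3 0.5 0.2] M [ 0.02  0.06 -0.03] open 0.08560319905002026 0.0
time_s: 11.72
tcp_pos: [0.5672, 0.1678, 0.0716]
eef_rot: [-0.52, 0.854, -0.0, 0.0]
ft_force: [-0.9, -0.3, 2.8]
opening: 0.0091
finger_force: 59.8
t 11.7167 tcp [0.5672 0.1678 0.0716] phi -117.32 z [ 0.  0. -1.] q [ 0.288  0.183 -0.026  1.362  0.    -0.806] F [-0.9 -0.3  2.8] M [0.01 0.16 0.03] open 0.009146418879707633 59.83042538166046
```

```bash
python3 -m handwheel '[[0,0,-0.2,0,0,0,1],[0,0,-0.4,0,0,0,1],[0,0,-0.6,0,0,0,1],[0,0,-0.6,0,0,0,1],[0,0,-0.6,0,0,0,1],[0,0,-0.6,0,0,0,1],[0,0,-0.6,0,0,0,1],[0,0,-0.6,0,0,0,1],[0,0,-0.6,0,0,0,1],[0,0,-0.6,0,0,0,1],[0,0,-0.6,0,0,0,1],[0,0,-0.6,0,0,0,1],[0,0,-0.6,0,0,0,1],[0,0,-0.5,0,0,0,1],[0,0,-0.3,0,0,0,1],[0,0,-0.1,0,0,0,1],[0,0,0,0,0,0,1]]'; python3 st.py
python3 -m handwheel '[[0,0,0,0.2,-0.2,0,1],[0,0,0,0.3,-0.3,0,1],[0,0,0,0.3,-0.3,0,1],[0,0,0,0.3,-0.3,0,1],[0,0,0,0.3,-0.3,0,1],[0,0,0,0.3,-0.3,0,1],[0,0,0,0.3,-0.3,0,1],[0,0,0,0.3,-0.3,0,1],[0,0,0,0.3,-0.3,0,1],[0,0,0,0.3,-0.3,0,1],[0,0,0,0.3,-0.3,0,1],[0,0,0,0.3,-0.3,0,1],[0,0,0,0.3,-0.3,0,1],[0,0,0,0.3,-0.3,0,1],[0,0,0,0.3,-0.3,0,1],[0,0,0,0.3,-0.3,0,1],[0,0,0,0.3,-0.3,0,1],[0,0,0,0.3,-0.3,0,1],[0,0,0,0.3,-0.3,0,1],[0,0,0,0.3,-0.3,0,1]]'; python3 st.py
```

```text
time_s: 13.13
tcp_pos: [0.5673, 0.1678, 0.2742]
eef_rot: [-0.52, 0.854, -0.0, 0.0]
ft_force: [1.2, 0.4, -3.3]
opening: 0.0091
finger_force: 59.1
t 13.1333 tcp [0.5673 0.1678 0.2742] phi -117.32 z [ 0.001  0.    -1.   ] q [ 0.288  0.212  0.401  1.759  0.    -0.806] F [ 1.2  0.4 -3.3] M [ 0.   -0.01  0.02] open 0.009078177915558337 59.053024649620056
time_s: 14.8
tcp_pos: [0.5664, 0.1675, 0.2717]
eef_rot: [-0.471, 0.774, -0.1, 0.411]
ft_force: [-0.4, -0.8, -2.8]
opening: 0.009
finger_force: 59.3
t 14.8 tcp [0.5664 0.1675 0.2717] phi -105.04 z [ 0.73   0.233 -0.642] q [ 0.275 -0.654 -0.619  0.733  0.026 -0.807] F [-0.4 -0.8 -2.8] M [-0.45  1.23 -0.05] open 0.009026562890807137 59.25098776817322
```

I overcounted and the tilt is now about 50°. I'll ease it back to 35°.

```bash
python3 -m handwheel '[[0,0,0,-0.2,0.2,0,1],[0,0,0,-0.3,0.3,0,1],[0,0,0,-0.3,0.3,0,1],[0,0,0,-0.3,0.3,0,1],[0,0,0,-0.3,0.3,0,1],[0,0,0,-0.25,0.25,0,1],[0,0,0,-0.1,0.1,0,1],[0,0,0,0,0,0,1],[0,0,0,0,0,0,1],[0,0,0,0,0,0,1],[0,0,0,0,0,0,1]]'; python3 st.py
python3 - <<'E'
from h import *
t=grab("top",3)["image"];s=grab("side",3)["image"]
cv2.imwrite("pics/c5.png",np.hstack([crop(t,160,170,130,130,3),crop(s,230,190,130,130,3)]))
E
```

```text
time_s: 15.72
tcp_pos: [0.5667, 0.1676, 0.2733]
eef_rot: [-0.496, 0.814, -0.071, 0.294]
ft_force: [0.2, -0.4, -3.6]
opening: 0.0094
finger_force: 59.2
t 15.7167 tcp [0.5667 0.1676 0.2733] phi -111.57 z [ 0.549  0.175 -0.817] q [ 0.279 -0.418 -0.333  1.041  0.017 -0.809] F [ 0.2 -0.4 -3.6] M [-0.3   0.96 -0.07] open 0.009433994140887294 59.1737562417984
```

View pics/c5.png

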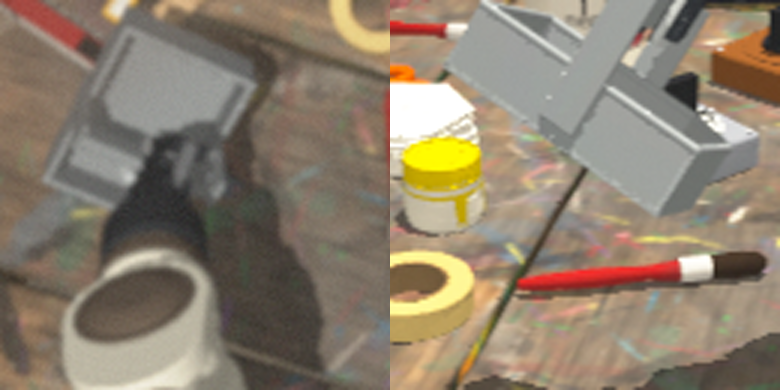

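The side view shows the tote held tilted, with its lower corner near (690,200), and the brush and tape roll undisturbed. The nuts are hidden behind the wall. I'll swing the tote 60° about the vertical, which keeps the tilt, so the side camera can see into the corner.

```bash
python3 -m handwheel '[[0,0,0,0.15,0.15,0.3,1],[0,0,0,0.25,0.25,0.5,1],[0,0,0,0.33,0.33,0.66,1],[0,0,0,0.33,0.33,0.66,1],[0,0,0,0.33,0.33,0.66,1],[0,0,0,0.33,0.33,0.66,1],[0,0,0,0.33,0.33,0.66,1],[0,0,0,0.33,0.33,0.66,1],[0,0,0,0.33,0.33,0.66,1],[0,0,0,0.33,0.33,0.66,1],[0,0,0,0.33,0.33,0.66,1],[0,0,0,0.33,0.33,0.66,1],[0,0,0,0.25,0.25,0.5,1],[0,0,0,0.15,0.15,0.3,1],[0,0,0,0,0,0,1],[0,0,0,0,0,0,1]]'; python3 st.py
python3 - <<'E'
from h import *
t=grab("top",4)["image"];s=grab("side",4)["image"]
cv2.imwrite("pics/c6.png",np.hstack([crop(t,160,160,130,130,3),crop(s,240,180,130,130,3)]))
E
```

```text
time_s: 17.15
tcp_pos: [0.5674, 0.1682, 0.2735]
eef_rot: [-0.021, 0.953, -0.209, 0.218]
ft_force: [-0.8, 0.3, -3.6]
opening: 0.0091
finger_force: 59.2
t 17.15 tcp [0.5674 0.1682 0.2735] phi -171.72 z [ 0.425 -0.39  -0.817] q [ 0.559 -0.037  0.025  1.448 -0.589  0.458] F [-0.8  0.3 -3.6] M [0.68 0.68 0.01] open 0.009107335689349835 59.17219519615173
```

View pics/c6.png

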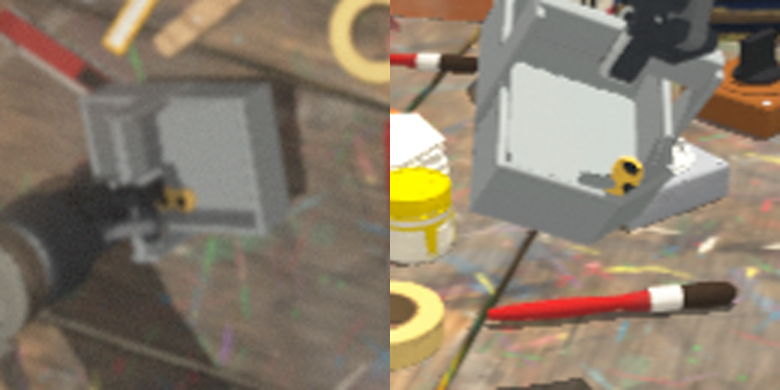

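The side crop shows yellow nuts at about (627,175) by the right wall. I'll map the tote frame into the image to see where they sit.

```bash
cat > tot.py <<'E'
from h import *
from plant import bot
import sys
k=sys.argv[1]
s=bot.state();R=Ro.from_quat(s["eef_rot"]).as_matrix()
B=np.c_[-R[:,1],-R[:,0],-R[:,2]];o=s["tcp_pos"]-.019*R[:,2]-.091*B[:,2]
print("tilt",np.degrees(np.arccos(B[2,2])),"downslope dir in tote",-B[2,:2],"corner z",(o+B@[-.0547,-.0347,.004])[2])
for n in("top","side"):
    d=load(n,k);im=d["image"].copy().astype(int)
    P=lambda X:proj(d,[o+B@np.array(x) for x in X])
    rim=P([(.075,.055,.042),(.075,-.055,.042),(-.04,-.055,.042),(-.075,-.02,.042),(-.075,.055,.042)])
    fl=P([(.071,.051,.004),(.071,-.051,.004),(-.038,-.051,.004),(-.071,-.018,.004),(-.071,.051,.004)])
    hsv=cv2.cvtColor(d["image"],cv2.COLOR_BGR2HSV)
    m=cv2.inRange(hsv,(12,120,60),(30,255,255));mm=np.zeros_like(m);cv2.fillConvexPoly(mm,cv2.convexHull(np.r_[rim,fl].astype(np.int32)),255);m&=mm
    nc,lab,st,ce=cv2.connectedComponentsWithStats(m)
    for i in range(1,nc):
        if st[i,4]<4: continue
        O,v=ray(d,ce[i]);Ol=B.T@(O-o);vl=B.T@v;q=Ol+vl*(.009-Ol[2])/vl[2];print(n,ce[i].round(1),st[i].tolist(),"on floor mm",(q*1e3).round(1))
    im=d["image"].copy();S=4;x0,y0=np.floor(np.r_[rim,fl].min(0)-8).astype(int);c=crop(im,x0,y0,95,95,S)
    for L,co in((rim,(0,0,255)),(fl,(255,0,0))):cv2.polylines(c,[((L-[x0,y0])*S).astype(np.int32)],True,co,1)
    cv2.imwrite(f"pics/m_{n}.png",c)
cv2.imwrite(f"pics/m{k}.png",np.hstack([cv2.imread("pics/m_top.png"),cv2.imread("pics/m_side.png")]))
E
python3 tot.py 4
```

```text
tilt 35.23435311709394 downslope dir in tote [-0.40802096 -0.40787015] corner z 0.18194931444411408
top [219.9 225.8] [215, 224, 10, 6, 36] on floor mm [-21.  -38.8   9. ]
side [317.8 238.3] [312, 233, 12, 12, 79] on floor mm [-21.9 -38.6   9. ]
```

View pics/m4.png

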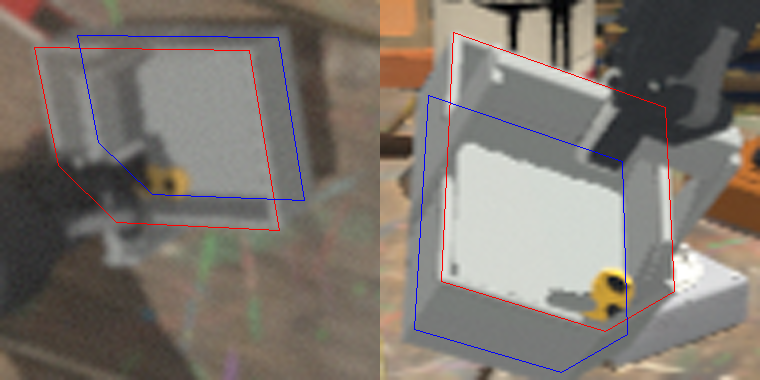

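Both views agree that two visible nuts sit at about (-21,-39) mm in the tote frame, strung along the -y wall, and the third is hidden at the corner. I'll turn the tote about its own axis so it slopes more to -x and the queue slides in, then bring the slope back to the diagonal.

```bash
python3 -m handwheel '[[0,0,0,0,0,-0.4,1],[0,0,0,0,0,-0.8,1],[0,0,0,0,0,-0.8,1],[0,0,0,0,0,-0.8,1],[0,0,0,0,0,-0.8,1],[0,0,0,0,0,-0.8,1],[0,0,0,0,0,-0.8,1],[0,0,0,0,0,-0.4,1],[0,0,0,0,0,0,1],[0,0,0,0,0,0,1],[0,0,0,0,0,0,1],[0,0,0,0,0,0,1],[0,0,0,0,0,0,1],[0,0,0,0,0,0,1]]' >/dev/null; python3 st.py; python3 -c "
from h import *
grab('top',5);grab('side',5)"; python3 tot.py 5
```

```text
t 18.4167 tcp [0.5671 0.1677 0.2738] phi -141.94 z [ 0.424 -0.391 -0.817] q [ 0.559 -0.038  0.025  1.449 -0.59  -0.126] F [ 0.4  0.3 -3.7] M [ 0.68  0.7  -0.02] open 0.009242514910950966 59.16643738746643
tilt 35.23747735979946 downslope dir in tote [-0.5657091  -0.11341857] corner z 0.1833445410380696
top [222.1 229.7] [217, 227, 10, 7, 29] on floor mm [-40.8 -31.4   9. ]
side [323.2 238.5] [318, 232, 12, 14, 90] on floor mm [-42.5 -31.5   9. ]
```

```bash
python3 -m handwheel '[[0,0,0,0,0,0.3,1],[0,0,0,0,0,0.6,1],[0,0,0,0,0,0.8,1],[0,0,0,0,0,0.8,1],[0,0,0,0,0,0.8,1],[0,0,0,0,0,0.8,1],[0,0,0,0,0,0.6,1],[0,0,0,0,0,0.4,1],[0,0,0,0,0,0.2,1],[0,0,0,0,0,0,1],[0,0,0,0,0,0,1],[0,0,0,0,0,0,1],[0,0,0,0,0,0,1],[0,0,0,0,0,0,1],[0,0,0,0,0,0,1]]' >/dev/null; python3 st.py; python3 -c "
from h import *
grab('top',6);grab('side',6)"; python3 tot.py 6
```

```text
t 19.7667 tcp [0.5671 0.1677 0.2738] phi -170.04 z [ 0.424 -0.391 -0.817] q [ 0.559 -0.037  0.025  1.449 -0.59   0.429] F [ 0.2 -0.6 -3. ] M [ 0.65  0.7  -0.01] open 0.009474700362491545 59.15768623352051
tilt 35.23936716648271 downslope dir in tote [-0.42118156 -0.39437006] corner z 0.18151512107111192
top [215.7 224.7] [215, 223, 3, 5, 11] on floor mm [-33.9 -35.3   9. ]
side [316.7 241.8] [314, 240, 8, 5, 18] on floor mm [-32.  -35.1   9. ]
```

View pics/m6.png

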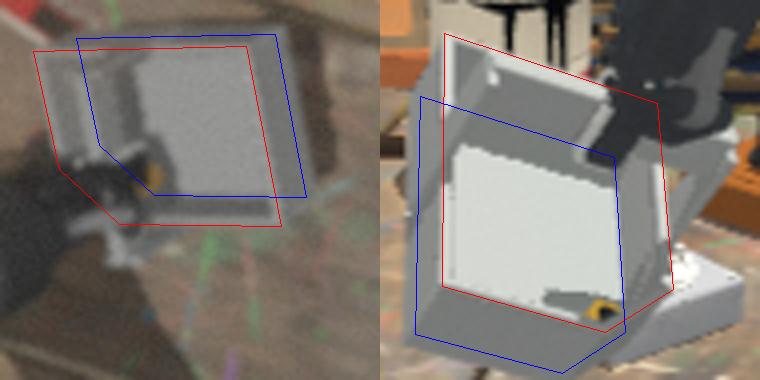

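The nuts are now packed on the cut-off face. The only one visible shows at (603,310), about (-33,-35) mm, and the rest of the floor in view is clear. One last check of the dial, then I'll hand in.

```bash
python3 - <<'E'
from h import *
a,b=load("top",2)["image"].astype(int),load("top",6)["image"].astype(int)
print("dial diff",np.abs(a-b)[222:278,342:397].mean(),np.abs(a-b)[222:278,342:397].max())
from plant import job
print(job.job_done())
E
```

```text
dial diff 3.4667748917748917 13
the job is handed in; nothing more can be done
None
```

The job is handed in: the dial is home at its zero stop and the tote is held still at about 35° with its cut-off corner about 18 cm up. I saw only one of the three nuts in the corner at the end (the tote's wall hid the other two), and a slip briefly tilted the tote to about 50°.

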